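# Cam-lock the outlet block onto a portion filler

## Robot

A 7-joint arm with a two-finger parallel gripper is mounted at the origin on the work surface. World frame = base frame: x ahead of the robot, y to its left, z up, the work surface at z = 0. Lengths are in mm, angles in rad, forces in N, time in s.
With the tool pointing down it reaches from about 425 to 975 mm from the base axis. Payload 16.7 kg.
Tool frame: the origin (TCP) lies at the very end of the fingers, on their centre line; the grasp point (between the pads) lies r.grip_point_offset behind it (r.grip_point_offset is the distance from the TCP to the grasp point, in mm); z points along the fingers, y is the line along which they close (so a half turn about z gives the same grasp; the last joint's range is limited). The gripper opens to 85 mm and grips with 20 to 120 N. Pads are 22 mm wide; open, the fingers measure 114 mm over their backs; the gripper's body (76 mm by 85 mm) begins 54 mm behind the grasp point. The pads swing forward as they close: fully open they stand 13 mm farther back than shut.
Start: joints at [1.169, 0.426, 0.074, 1.606, -0.034, 1.111, -0.067], TCP at [168.798, -653.516, 231.302] pointing down, gripper open.
Joint ranges: [-2.85, 2.85], [-0.5, 2.14], [-1.23, 1.37], [0.21, 2.46], [-1.02, 4.16], [0.16, 2.05], [-2.73, 2.73]. Speed limits (rad/s): [1.89, 1.89, 2.39, 2.39, 3.01, 3.01, 3.01].

## Interface

Orientations are given as a unit quaternion [x, y, z, w].
In Python, from station import r, capture, workorder gives the robot as it stands.
- The arm moves only by the shell command python3 -m inch 'ROWS'. ROWS is JSON, one flat list of numbers, 5 for each row, row after row: the opening, from -1 (shut) to 1 (fully open), then the shift along the tool's x, y, z in m, then the turn about the tool's z in rad. A call has 1 to 8 rows; each row is the pose to reach, as a shift and turn from the pose commanded when the call began, along the tool's axes at that moment; what a row does not reach only later rows make up. A row lasts 1/10 s, in which the tool goes at most 50 mm and 8.59 degrees, less where a joint would pass 70% of its speed; a pose out of reach is approached as far as the arm can. A call with a gripper value outside its range is refused whole. The fingers move at their own pace and stop on an object; the grip force is fixed at half the most. Time passes only in rows, so rows that repeat a pose let the fingers close. It gives the time, the measured TCP pose, the force, the opening and the grip force at its end, in the units of the state.
- r.read_state(): the state, without advancing time (a new reading comes with each control period).
- capture(name): name is "side" or "top" or "wrist"; returns a dict with "image" (384x512x3 uint8, blue, green, red), "K" (3x3 intrinsics, pixels), "k1" (the pictures are not rectified: a ray, as slopes to the right and down, at radius r is drawn at 1 + k1 r^2 times it, then the intrinsics apply), "R" (3x3) and "t" (3): a world point X has camera coordinates R X + t. Camera axes: x right, y down, z forward; pixel columns grow to the right and rows downward; lengths in mm; the calibration is good to about 2 mm. A picture is of the moment at which its call begins. There is no depth.
- workorder.sign_off(): hands the job in; it is judged then, once.
The state is a dict: "t": time; "q": joint angles; "joint_velocities": joint speeds; "tau": joint torques, N m; "tcp_pos": TCP position; "tool_rot": TCP orientation; "ft_force": force on the tool from outside, world axes, zero at the start; "wrist_torque": the same for the moment, N m; "gripper_width": opening from 0.0 (shut) to 1.0 (fully open); "finger_force": force on a finger pad.
Only numpy, scipy, OpenCV 4.12 (cv2) and the standard library are available. Lean on these libraries where they do the work, as an engineer would, in place of code of your own. Each camera call takes 0.05 s, during which the arm holds its last target. There are 200 camera calls.

## Task

Slide the white outlet block along its rails until it rests on the orange seal with its bolt in the mouth of the yellow cam hook, then turn the red cam crank clockwise (seen from above) about half a turn (a little more or less), so that the hook draws the bolt in and the seal is squeezed firmly. Seals stand out differently, so judge the tightness by the feel of the crank and stop when it is firm: left slack the joint leaks, forced on the seal is crushed. Let go, and leave the other things on the table where they are.

Things in the scene. Friction and masses are not known exactly. Their poses are not given: they have to be found in the camera images.
- bed: Fixed aluminium bed plate, 320 x 112 x 12 mm. Origin on the cam's axis at the table surface; x points from the cam along the rails towards the outlet block (the block slides in along -x), z up; the plate spans x -70 to 250 mm. Two dark rails, tops 30 mm above the table, from x 65 to 215 mm, inner faces 34.5 mm either side of the centre line.
- cam (a joint): Cam angle (rad), 0 to 4.2, grows clockwise seen from above; starts at 0 to 0.35, stays where left. The 84 mm disc carries the yellow spiral hook (top 36 mm above the table). At the start its mouth is open to the block and takes the bolt pin if that is under 31 mm from the cam's axis. Turning, the hook meets the pin at 1.9 to 3.4 rad, then draws it in 5 mm per rad.
- crank_grip (a point): Middle of the red upright round grip of the cam's crank: 16 mm diameter, 69 to 114 mm above the table, this point at 93 mm and 45 mm from the cam's axis; the grip turns freely on its pin. Force along the path to turn it slowly: 1 to 4 N while free, rising evenly to 7 to 11 N at the right tightness, about 14 N when the seal crushes.
- collar: Fixed dark fork between cam and block, its top 58 mm above the table, with two orange sprung seal pads facing the block. Origin on the bed's top, mid fork, at bed x 53 mm, axes as the bed's; the unpressed seal face stands 10 to 16 mm from it along +x (set by hand, not measured). Seal: 1 mm per 10 N, right when pressed by about 24 N (16 to 34), crushed above 48 N.
- outlet: Loose white block, about 450 g, slippery, between the rails with 1.5 mm play each side: 70 (x) x 66 (y) x 50 (z) mm, origin at the centre of its underside, 12 mm above the table on the bed, axes as the bed's. Blue fin on top, steel bolt at the front (-x) with a brass pin hanging from its end, two spouts behind reaching 51 mm from the centre. Starts 20 to 60 mm short of the seal.
- fin_grip (a point): Middle of the grip of the blue fin on the outlet block, 6 mm behind (+x of) the block's centre, 75 mm above its underside. Fin 12 mm thick along x (the sliding direction), 44 mm wide along y, from 50 to 91 mm above the block's underside.
- bolt_pin (a point): Brass pin at the end of the bolt, 10 mm diameter, 76.8 mm ahead (-x) of the block's centre, this point 18 mm above the block's underside. Top of the bolt head 52 mm above the table.
- jar_choc: Closed brown jar, 72 mm across, 85 mm high, on the wooden board; bystander.
- jar_nuts: Closed amber jar, 72 mm across, 85 mm high, on the wooden board; bystander.
- cups: Stack of black cups, 80 mm across, 156 mm high; bystander.
- spatula: Spatula lying on the table; bystander.
- spare_seal: Orange spare seal ring, 56 mm across, 8 mm high, lying on the table; bystander.
- spare_knob: Spare red round knob, 40 mm across, 30 mm high; bystander.
- brush: Cleaning brush lying on the table; bystander.
Mind the look-alikes: they are no part of the job. Leave any turquoise look-alike of the outlet alone.

How it is judged (in metres and radians):
On the way:
1. the block is slid in: the bolt pin is in the mouth of the hook, less than 30.5 mm from the cam's axis, with the cam not yet turned (under 1 rad) (x of bolt_pin in the frame of bed below 0.0305 m and value of joint cam below 1 rad), for 0.1 s.
At the end, for the whole second after the job is handed in: The cam is turned past 2.2 rad, its hook holds the bolt pin within 27 mm of the cam's axis, the block presses on the seal with 16 to 34 N, lies flat (within 0.08 rad) and is at rest, and the cam is still (value of joint cam above 2.2 rad and contact force between outlet and collar between 16 and 34 N and x of bolt_pin in the frame of bed below 0.027 m and velocity of joint cam between -0.05 and 0.05 rad/s and linear speed of outlet below 0.01 m/s and angle between outlet's own z axis and vertical below 0.08 rad); the robot touches nothing.
It fails at once if the seal is crushed: the block presses on it with more than 48 N (contact force between outlet and collar above 48 N).
It fails at once if the block is lifted 10 mm or more off its bed (z of outlet in the frame of bed above 0.022 m).
It fails at once if a bystander (jar, cup stack, spatula, brush, spare seal or spare knob) is moved by more than 20 mm (distance of any of jar_choc, jar_nuts, cups, spatula, spare_seal, spare_knob, brush from where it was at the start of the episode above 0.02 m).
It also fails if it takes over 69 s, if anything falls off the work surface, if the arm or the gripper's body presses on something with over 40 N, if the wrist force passes 120 N, or if a joint passes its speed limit or range.

## Working session

There is one attempt and no reset: what is moved stays moved. The work goes in short steps, Python scripts to look and compute and a shell command to move; the robot and the scene stay as the last step left them, time stands still between calls to the robot, and variables do not carry over. Pictures are saved under pics/ and viewed, at most 10 in all, crops included, and the job is handed in when it is done.

```bash
mkdir -p pics; ls; cat > h.py <<'E'
import numpy as np,cv2
from station import r,capture,workorder
def save(n,f):
    c=capture(n); cv2.imwrite('pics/'+f,c['image']); np.savez('pics/'+f+'.npz',**{k:c[k] for k in('K','k1','R','t')},image=c['image']); return c
def ray(c,u,v):
    K=np.array(c['K']);k1=float(c['k1']);d=np.array([(u-K[0,2])/K[0,0],(v-K[1,2])/K[1,1]]);s=d.copy()
    for _ in range(20): s=d/(1+k1*(s@s))
    R=np.array(c['R']);t=np.array(c['t']).ravel()
    return -R.T@t, R.T@np.array([s[0],s[1],1])
def onz(c,u,v,z):
    o,d=ray(c,u,v); return o+d*(z-o[2])/d[2]
E
python3 - <<'E'
from h import *
a=save('top','top1.png');b=save('side','side1.png')
s=r.read_state();print(s['t'],s['tcp_pos'],s['tool_rot'],s['ft_force'],s['gripper_width'],r.grip_point_offset)
cv2.imwrite('pics/both.png',cv2.resize(np.vstack([a['image'],b['image']]),(450,600))) 
E
```

```text
pics
0.1 [ 168.72027024 -653.19624612  230.66328694] [ 9.92024043e-01  1.26047432e-01 -1.10879030e-04 -5.75738627e-04] [ 0.9087297  -0.25979805  0.42307587] 0.9984606377317273 18.700000000000003
```

View pics/top1.png

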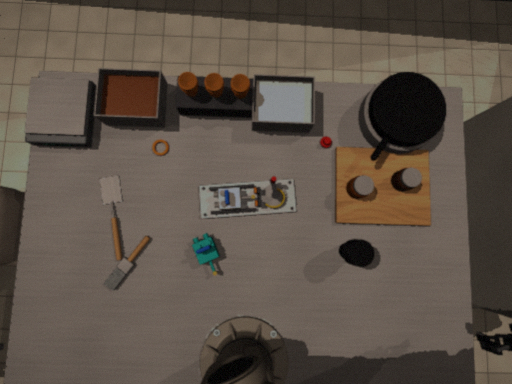

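View pics/side1.png

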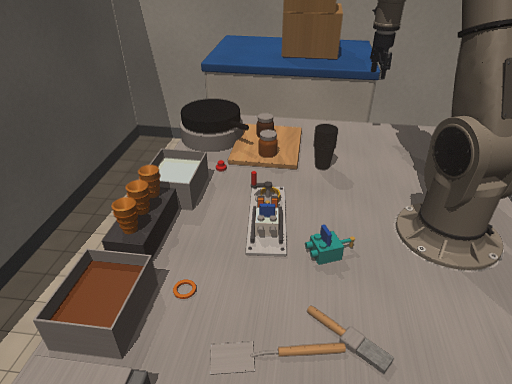

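Top view: the bed is at about (247,198), with the white block's blue fin at (227,198), cam at (276,198) and red crank grip at (273,180). Look-alikes are the turquoise block with a blue fin at (206,249), the red spare knob at (326,142), and the orange spare seal at (161,148). I choose the white block on the bed and the red grip by the cam, and check both in a crop.

```bash
python3 - <<'E'
from h import *
a=dict(np.load('pics/top1.png.npz'));b=dict(np.load('pics/side1.png.npz'))
A=a['image'];B=b['image']
cv2.imwrite('pics/crop1.png',np.hstack([cv2.resize(A[160:235,190:305],None,fx=4,fy=4,interpolation=cv2.INTER_CUBIC),cv2.resize(B[165:265,235:310],(225,300),interpolation=cv2.INTER_CUBIC)]))
for n,c,(x0,y0,x1,y1) in(('top',a,(190,160,305,235)),('side',b,(235,165,310,265))):
    im=c['image'];hsv=cv2.cvtColor(im,cv2.COLOR_BGR2HSV);w=np.zeros(im.shape[:2],np.uint8);w[y0:y1,x0:x1]=255
    print(n,'cam',-c['R'].T@c['t'].ravel())
    for nm,lo,hi in(('red',(0,150,70),(6,255,255)),('red2',(174,150,70),(180,255,255)),('blue',(105,120,50),(130,255,255)),('yel',(20,110,80),(32,255,255)),('or',(8,150,120),(18,255,255)),('white',(0,0,150),(180,45,255))):
        m=cv2.inRange(hsv,lo,hi)&w
        k,l,st,ce=cv2.connectedComponentsWithStats(m)
        for i in range(1,k):
            if st[i,4]>8: print(nm,st[i],ce[i].round(1),onz(c,*ce[i],{'red':105,'red2':105,'blue':98,'yel':36,'or':50,'white':12}[nm]).round(1))
    
m=cv2.inRange(cv2.cvtColor(A,cv2.COLOR_BGR2HSV),(0,0,120),(180,60,255))
E
```

```text
top cam [ 3.98985923e+02 -4.14025784e-01  1.20014572e+03]
red [271 177   5   4  18] [273.2 178.5] [576.  -72.4 105. ]
blue [225 190   4  14  48] [226.5 196.8] [515.   70.7  98. ]
yel [265 190  20  18  67] [277.8 201.1] [512.5 -93.6  36. ]
yel [251 195   4   4  12] [252.5 196.7] [524.6 -10.3  36. ]
side cam [421.9206124  892.62973234 729.41879286]
red [251 171   5  14  56] [253.4 177.5] [573.4 -52.8 105. ]
blue [260 204  15  13 164] [267.1 209.3] [513.8  87.9  98. ]
yel [272 187   8  10  17] [277.1 191.2] [502.9 -89.4  36. ]
or [258 198   6   9  29] [259.7 200.7] [548.1 -12.1  50. ]
or [272 198   5   9  27] [274.3 200.8] [504.2 -18.1  50. ]
white [299 165  11  15  96] [304.9 170.4] [ 420.3 -267.2   12. ]
white [238 168   5  11  15] [239.9 172.3] [ 649.  -220.3   12. ]
white [250 175   1   9   9] [250. 179.] [ 606.3 -182.6   12. ]
white [286 176  24  77 787] [299.2 214.5] [426.2 -10.4  12. ]
white [ 235  186   51   68 1196] [259.9 225.4] [537.4  57.6  12. ]
white [255 208  23  16 119] [265.6 217.7] [525.5  19.6  12. ]
white [281 238  11  27  77] [287.5 252.8] [448.2 158.7  12. ]
white [248 258   3   7  11] [248.9 260.8] [545.9 202.7  12. ]
white [262 258   6   7  20] [263.9 261. ] [506.9 197.9  12. ]
```

View pics/crop1.png

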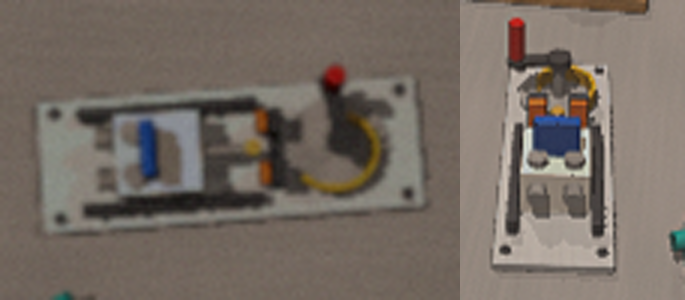

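The crop confirms it: white block with a blue fin between the rails, fin at (226.5,197), and the red grip on the cam crank at (273,178.5). Bed corners in the top picture are about (199,185.8), (293.2,179.3), (296.7,211.5) and (201,218.2).

```bash
python3 - <<'E'
from h import *
from scipy.spatial.transform import Rotation as Ro
a=dict(np.load('pics/top1.png.npz'));b=dict(np.load('pics/side1.png.npz'))
P=[onz(a,*p,12)[:2] for p in((199,185.8),(293.2,179.3),(296.7,211.5),(201,218.2))]
TL,TR,BR,BL=P
print(np.round(P,1),[np.linalg.norm(P[i]-P[(i+1)%4]).round(1) for i in range(4)])
x=(TL-TR)+(BL-BR);x/=np.linalg.norm(x);c=sum(P)/4;cam=c-90*x
print('bedx',x,np.arctan2(x[1],x[0]),'center',c,'cam',cam)
y=np.array([-x[1],x[0]])
f=onz(a,226.5,196.8,98)[:2];g=onz(a,273.2,178.5,112)[:2]
for n,p in(('fin',f),('grip',g)): print(n,p,'bed',(p-cam)@x,(p-cam)@y,np.linalg.norm(p-cam))
def tri(p,q):
    o1,d1=ray(a,*p);o2,d2=ray(b,*q);s=np.linalg.lstsq(np.c_[d1,-d2],o2-o1,rcond=None)[0];A=o1+s[0]*d1;B=o2+s[1]*d2
    return (A+B)/2,np.linalg.norm(A-B)
print(tri((226.5,196.8),(266.5,204)),tri((273.2,178.5),(253.4,171.5)))
s=r.read_state();R=Ro.from_quat(s['tool_rot']).as_matrix();print(R.round(3))
E
```

```text
[[ 558.   169.7]
 [ 590.6 -146.1]
 [ 482.1 -159.6]
 [ 450.1  157.6]] [np.float64(317.4), np.float64(109.3), np.float64(318.9), np.float64(108.6)]
bedx [-0.10143308  0.99484236] 1.6724041570336146 center [520.19125487   5.39098972] cam [529.32023249 -84.14482304]
fin [514.90624459  70.78193197] bed 155.5897544654884 -1.3750528620736313 155.5958304872096
grip [574.87787522 -71.82254475] bed 7.637672227324396 -46.57255968843511 47.1946750490444
(array([516.00981853,  70.54899108, 102.61374335]), np.float64(3.1621012081580933)) (array([575.42605238, -71.61300045, 114.4966389 ]), np.float64(1.882362623601723))
[[ 0.968  0.25  -0.   ]
 [ 0.25  -0.968  0.001]
 [-0.    -0.001 -1.   ]]
```

```bash
python3 -m inch '[1,0.324,-0.250,0,0.15, 1,0.324,-0.250,0,0.15, 1,0.324,-0.250,0,0.15, 1,0.324,-0.250,0,0.15, 1,0.324,-0.250,0,0.15, 1,0.324,-0.250,0,0.15, 1,0.324,-0.250,0,0.15, 1,0.324,-0.250,0,0.15]'
```

```text
t: 0.9
tcp_pos: [415.0, -336.0, 231.3]
tool_rot: [0.999, 0.051, -0.0, -0.0]
ft_force: [0.4, -0.8, -0.0]
gripper_width: 1.003
finger_force: 0.0
```

```bash
python3 -m inch '[1,0.0,-0.05,0,0, 1,0.136,-0.390,0.06,0, 1,0.136,-0.390,0.06,0, 1,0.136,-0.390,0.06,0, 1,0.136,-0.390,0.06,0, 1,0.136,-0.390,0.06,0, 1,0.136,-0.390,0.06,0, 1,0.136,-0.390,0.06,0]' && python3 -m inch '[1,0,0,0,0, 1,0,0,0,0]' && python3 - <<'E'
from h import *
c=save('wrist','w1.png')
E
```

```text
t: 1.7
tcp_pos: [503.9, 46.0, 174.5]
tool_rot: [0.999, 0.051, 0.0, -0.0]
ft_force: [1.2, 0.0, 0.0]
gripper_width: 1.0
finger_force: 0.0
t: 1.9
tcp_pos: [503.5, 45.2, 174.2]
tool_rot: [0.999, 0.053, -0.001, -0.0]
ft_force: [-0.1, -0.4, -0.8]
gripper_width: 1.002
finger_force: 0.0
```

View pics/w1.png

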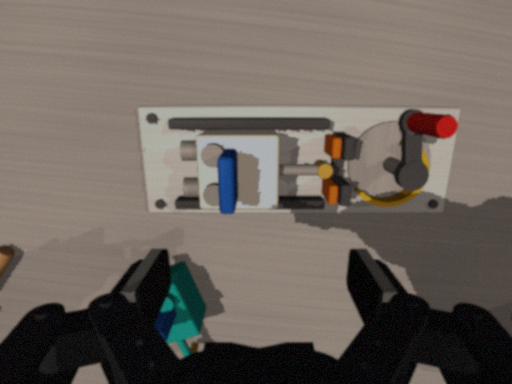

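The wrist view shows the fin at about (228,182), the bed squared up with the tool, the red grip with its top at (446,126), and the bolt pin at (326,171). I refine the fin, the bed and the grip.

```bash
python3 - <<'E'
from h import *
a=dict(np.load('pics/w1.png.npz'));print(-a['R'].T@a['t'].ravel())
P=[onz(a,*p,12)[:2] for p in((138,108),(460,108),(441,213),(148,212))]
TL,TR,BR,BL=P
print(np.round(P,1),[np.linalg.norm(P[i]-P[(i+1)%4]).round(1) for i in range(4)])
x=(TL-TR)+(BL-BR);x/=np.linalg.norm(x);c=sum(P)/4;cam=c-90*x;y=np.array([-x[1],x[0]])
print('bedx',x,'cam',cam)
hsv=cv2.cvtColor(a['image'],cv2.COLOR_BGR2HSV);m=cv2.inRange(hsv,(105,120,40),(130,255,255));m[:,:200]=0;m[:,260:]=0;m[230:]=0
xs=np.where(m.any(0))[0];ys=np.where(m.any(1))[0];print(xs.min(),xs.max(),ys.min(),ys.max())
for n,p in(('fintop',onz(a,228,213,103)),('pin',onz(a,326,171,52)),('grip',onz(a,447,126,114)),('blockTL',onz(a,198,135,62)),('blockTR',onz(a,278,135,62)),('BR',onz(a,278,209,62)),
 ('finL',onz(a,219,213,103)),('finR',onz(a,236,213,103))): print(n,p[:2].round(1),'bed',((p[:2]-cam)@x).round(1),((p[:2]-cam)@y).round(1))
E
```

```text
[579.18038956  52.23046701 316.86627351]
[[ 559.7  167.9]
 [ 594.5 -145.6]
 [ 484.8 -156.8]
 [ 452.7  157.8]] [np.float64(315.4), np.float64(110.3), np.float64(316.2), np.float64(107.6)]
bedx [-0.10588944  0.99437791] cam [532.45103788 -83.65117102]
218 236 150 212
fintop [496.1  66.4] bed 153.0 20.2
pin [525.2 -13.6] bed 70.4 -0.2
grip [576.9 -73.7] bed 5.2 -45.3
blockTL [546.1  99. ] bed 180.2 -32.9
blockTR [553.   33.4] bed 114.2 -32.8
BR [488.7  25.3] bed 113.0 32.0
finL [495.4  73.1] bed 159.8 20.3
finR [496.7  60.4] bed 147.1 20.2
```

```bash
python3 -m inch '[1,0.014,-0.0225,0.0,0, 1,0.014,-0.0225,0.04,0, 1,0.014,-0.0225,0.07,0, 1,0.014,-0.0225,0.09,0, 1,0.014,-0.0225,0.103,0, 1,0.014,-0.0225,0.103,0, 1,0.014,-0.0225,0.103,0]' && python3 -m inch '[-1,0,0,0,0, -1,0,0,0,0, -1,0,0,0,0, -1,0,0,0,0, -1,0,0,0,0, -1,0,0,0,0, -1,0,0,0,0, -1,0,0,0,0]'
```

```text
t: 2.65
tcp_pos: [515.8, 67.4, 72.4]
tool_rot: [0.999, 0.051, 0.0, 0.0]
ft_force: [-0.4, -0.3, -0.6]
gripper_width: 1.002
finger_force: 0.0
t: 3.45
tcp_pos: [515.7, 67.9, 72.1]
tool_rot: [0.999, 0.051, 0.0, -0.0]
ft_force: [-1.0, -0.9, 5.6]
gripper_width: 0.131
finger_force: 59.4
```

```bash
python3 -m inch '[-1,0,0.01,0,0, -1,0,0.02,0,0, -1,0,0.03,0,0, -1,0,0.036,0,0, -1,0,0.038,0,0, -1,0,0.038,0,0, -1,0,0.038,0,0]'; python3 -m inch '[-1,0,0.001,0,0, -1,0,0.002,0,0, -1,0,0.003,0,0, -1,0,0.003,0,0]'
```

```text
t: 4.15
tcp_pos: [519.8, 28.9, 72.1]
tool_rot: [0.999, 0.051, 0.0, 0.0]
ft_force: [-0.3, -1.5, 5.8]
gripper_width: 0.134
finger_force: 59.7
t: 4.55
tcp_pos: [520.1, 26.6, 72.1]
tool_rot: [0.999, 0.051, 0.0, -0.0]
ft_force: [-1.1, 2.5, 6.2]
gripper_width: 0.13
finger_force: 59.6
```

```bash
python3 -m inch '[-1,0,0.001,0,0, -1,0,0.002,0,0, -1,0,0.002,0,0]';python3 -m inch '[-1,0,0.001,0,0, -1,0,0.001,0,0]'
```

```text
t: 4.85
tcp_pos: [520.3, 24.8, 72.1]
tool_rot: [0.999, 0.051, 0.0, -0.0]
ft_force: [0.1, 3.8, 5.1]
gripper_width: 0.134
finger_force: 59.6
t: 5.05
tcp_pos: [520.3, 24.5, 72.1]
tool_rot: [0.999, 0.052, 0.0, -0.0]
ft_force: [-1.2, 6.7, 6.7]
gripper_width: 0.131
finger_force: 59.7
```

```bash
python3 -m inch '[-1,0,0.0005,0,0, -1,0,0.0007,0,0, -1,0,0.0007,0,0]'; python3 - <<'E'
from h import *
c=save('side','s2.png'); cv2.imwrite('pics/s2c.png',cv2.resize(c['image'][150:270,220:320],(500,600),interpolation=cv2.INTER_CUBIC))
E
```

```text
t: 5.35
tcp_pos: [520.3, 24.3, 72.1]
tool_rot: [0.999, 0.052, 0.0, -0.001]
ft_force: [-2.1, 9.8, 6.9]
gripper_width: 0.127
finger_force: 59.8
```

View pics/s2c.png

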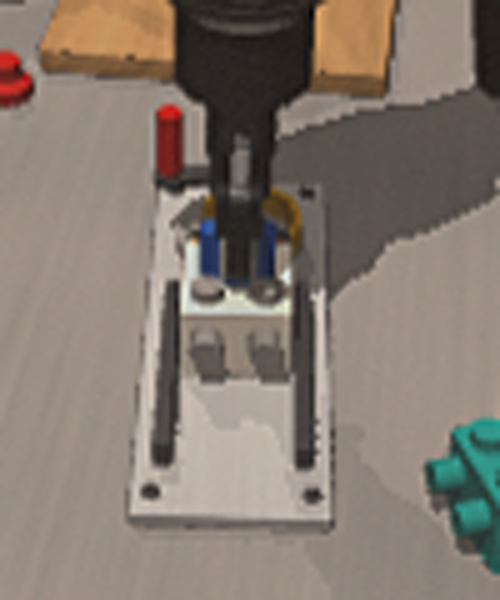

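```bash
python3 -m inch '[-1,0,-0.0006,0,0, 0.2,0,-0.0006,0,0, 1,0,-0.0006,0,0, 1,0,-0.0006,0,0, 1,0,-0.0006,0,0, 1,0,-0.0006,-0.03,0, 1,0,-0.0006,-0.065,0, 1,0,-0.0006,-0.065,0]' && python3 -m inch '[1,0.01,0.03,0,0, 1,0.03,0.07,0,0, 1,0.045,0.103,0,0, 1,0.045,0.103,0,0, 1,0.045,0.103,0,0]' && python3 - <<'E'
from h import *
c=save('wrist','w3.png')
E
```

```text
t: 6.2
tcp_pos: [522.1, 24.2, 140.5]
tool_rot: [0.999, 0.051, 0.003, 0.0]
ft_force: [0.1, 0.7, -0.3]
gripper_width: 1.001
finger_force: 0.0
t: 6.7
tcp_pos: [575.1, -74.6, 136.0]
tool_rot: [0.999, 0.051, -0.0, -0.0]
ft_force: [0.0, 1.4, -0.5]
gripper_width: 1.002
finger_force: 0.0
```

View pics/w3.png

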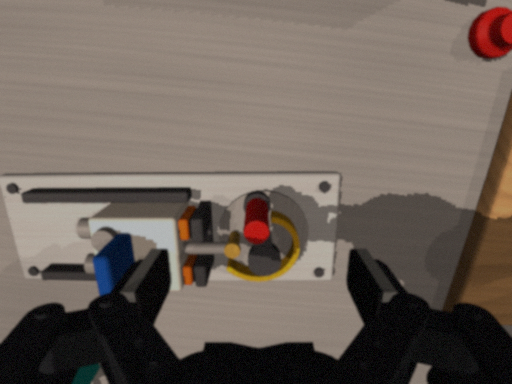

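The wrist view shows the block face on the orange pads (186,245), the pin at (232,243) inside the hook ring, and the grip top at (257,232), midway between the fingers. I refine the cam axis from these.

```bash
python3 - <<'E'
from h import *
a=dict(np.load('pics/w3.png.npz'))
TR,BR=[onz(a,*p,12)[:2] for p in((340,173),(333,279.5))]
x=np.array([-.1037,.9946]);y=np.array([-x[1],x[0]])
cam=(TR+BR)/2+70*x
print(TR,BR,np.linalg.norm(TR-BR),'cam',cam)
for n,p in(('grip',onz(a,257,232,114)),('pin',onz(a,232,243,52)),('gripbottom',onz(a,257,200,69)),('blockfront',onz(a,181,245,62))): print(n,p[:2].round(1),'bed',((p[:2]-cam)@x).round(1),((p[:2]-cam)@y).round(1),np.linalg.norm(p[:2]-cam))
E
```

```text
[ 595.6468338 -146.8851389] [ 486.62744598 -159.97677843] 109.8026317777557 cam [533.87813989 -83.80895867]
grip [576.7 -74.5] bed 4.8 -43.6 43.837072833076284
pin [537.  -57.7] bed 25.6 -5.8 26.302791506700224
gripbottom [581.5 -73.8] bed 5.0 -48.4 48.69525510921198
blockfront [536.1 -18.4] bed 64.9 -9.0 65.4871678520006
```

```bash
python3 -m inch '[1,0.0015,-0.001,0.03,0, 1,0.0015,-0.001,0.055,0, 1,0.0015,-0.001,0.062,0, 1,0.0015,-0.001,0.062,0]' && python3 -m inch '[-1,0,0,0,0, -1,0,0,0,0, -1,0,0,0,0, -1,0,0,0,0, -1,0,0,0,0, -1,0,0,0,0, -1,0,0,0,0, -1,0,0,0,0]'
```

```text
t: 7.15
tcp_pos: [575.9, -71.8, 74.1]
tool_rot: [0.999, 0.052, -0.001, -0.0]
ft_force: [0.2, -0.5, -0.2]
gripper_width: 1.0
finger_force: 0.0
t: 7.95
tcp_pos: [576.9, -72.8, 75.2]
tool_rot: [0.999, 0.051, 0.0, 0.0]
ft_force: [-1.7, -0.7, 7.3]
gripper_width: 0.169
finger_force: 58.3
```

```bash
python3 -m inch '[-1,0.0004,0.0067,0,0, -1,-0.0002,0.0134,0,0, -1,-0.0018,0.020,0,0, -1,-0.0043,0.0262,0,0, -1,-0.0043,0.0262,0,0, -1,-0.0043,0.0262,0,0]'; cat >> h.py <<'E'
CAM=np.array([532.,-84.]);TX=np.array([.995,.102]);TY=np.array([.102,-.995])
def st():
    s=r.read_state();p=np.array(s['tcp_pos'])[:2]-CAM;f=np.array(s['ft_force'])[:2]
    q=np.array([p@TX,p@TY]);F=np.array([f@TX,f@TY]);e=q/np.linalg.norm(q);T=np.array([-e[1],e[0]])
    print('R',np.linalg.norm(q).round(1),'th',(np.arctan2(q[1],q[0])+.136).round(3),'Frad',(F@e).round(1),'Fres',(-F@T).round(1))
E
python3 -c 'from h import *;st()'
```

```text
t: 8.55
tcp_pos: [575.1, -99.7, 75.3]
tool_rot: [0.999, 0.051, 0.0, 0.0]
ft_force: [-2.7, -1.1, 8.0]
gripper_width: 0.17
finger_force: 58.4
R 45.8 th 0.587 Frad -2.2 Fres -1.9
```

```bash
python3 -m inch '[-1,-0.0035,0.0058,0,0, -1,-0.0078,0.011,0,0, -1,-0.0128,0.0155,0,0, -1,-0.0184,0.0192,0,0, -1,-0.0245,0.022,0,0, -1,-0.031,0.0239,0,0, -1,-0.031,0.0239,0,0]'; python3 -c 'from h import *;st()'
```

```text
t: 9.25
tcp_pos: [546.3, -126.4, 75.2]
tool_rot: [0.999, 0.051, 0.0, -0.0]
ft_force: [-3.3, 3.1, 9.0]
gripper_width: 0.172
finger_force: 58.8
R 44.8 th 1.484 Frad -4.0 Fres -2.2
```

```bash
python3 -m inch '[-1,-0.0069,0.0004,0,0, -1,-0.0138,-0.0002,0,0, -1,-0.0206,-0.0014,0,0, -1,-0.0271,-0.0035,0,0]'; python3 -c 'from h import *;st()';python3 -m inch '[-1,0,0,0,0,-1,0,0,0,0]'; python3 -c 'from h import *;st()'
```

```text
t: 9.65
tcp_pos: [519.6, -126.3, 75.3]
tool_rot: [0.999, 0.051, 0.001, 0.0]
ft_force: [4.6, 0.7, 5.5]
gripper_width: 0.171
finger_force: 58.7
R 44.1 th 2.094 Frad -1.9 Fres 4.3
t: 9.85
tcp_pos: [518.7, -126.0, 75.2]
tool_rot: [0.999, 0.051, -0.0, 0.0]
ft_force: [-3.1, -0.0, 12.9]
gripper_width: 0.17
finger_force: 59.2
R 44.0 th 2.116 Frad 1.0 Fres -3.0
```

```bash
python3 -m inch '[-1,-0.0021,-0.0009,0,0, -1,-0.0041,-0.0019,0,0, -1,-0.006,-0.003,0,0, -1,-0.0079,-0.0043,0,0]'; python3 -c 'from h import *;st()'
```

```text
t: 10.25
tcp_pos: [511.7, -122.9, 75.3]
tool_rot: [0.999, 0.051, 0.001, 0.0]
ft_force: [6.3, -4.2, 3.1]
gripper_width: 0.175
finger_force: 58.7
R 43.9 th 2.289 Frad 0.8 Fres 7.5
```

```bash
python3 -m inch '[-1,-0.0018,-0.0013,0,0]' >/dev/null; python3 -c 'from h import *;st()';python3 -m inch '[-1,-0.0018,-0.0014,0,0]'>/dev/null; python3 -c 'from h import *;st()'; python3 -m inch '[-1,0,0,0,0]'>/dev/null; python3 -c 'from h import *;st()'; python3 -m inch '[-1,0,0,0,0]'; python3 -c 'from h import *;st()'
```

```text
R 43.9 th 2.338 Frad -0.3 Fres 7.3
R 43.9 th 2.389 Frad -0.1 Fres 7.4
R 43.9 th 2.396 Frad -1.2 Fres 4.9
t: 10.65
tcp_pos: [507.7, -120.5, 75.3]
tool_rot: [0.999, 0.051, 0.001, 0.0]
ft_force: [4.3, -2.1, 5.7]
gripper_width: 0.169
finger_force: 58.8
R 43.9 th 2.396 Frad -0.7 Fres 4.7
```

```bash
python3 -m inch '[-1,-0.0007,-0.0006,0,0]' >/dev/null; python3 -c 'from h import *;st()';python3 -m inch '[-1,-0.0007,-0.0006,0,0]'>/dev/null; python3 -c 'from h import *;st()'; python3 -m inch '[-1,-0.0006,-0.0006,0,0]'>/dev/null; python3 -c 'from h import *;st()'; python3 -m inch '[-1,-0.0006,-0.0006,0,0]'; python3 -c 'from h import *;st()'
```

```text
R 43.8 th 2.409 Frad -0.8 Fres 6.7
R 43.8 th 2.427 Frad 0.1 Fres 9.0
R 43.8 th 2.445 Frad -0.7 Fres 8.8
t: 11.05
tcp_pos: [505.3, -118.7, 75.3]
tool_rot: [0.999, 0.051, 0.001, 0.001]
ft_force: [8.1, -4.5, 1.7]
gripper_width: 0.175
finger_force: 58.6
R 43.8 th 2.464 Frad -1.4 Fres 9.2
```

```bash
python3 -m inch '[-1,0.0003,0.0003,0,0, 0,0.0003,0.0003,0,0, 1,0.0003,0.0003,0,0, 1,0.0003,0.0003,0,0, 1,0.0003,0.0003,0,0, 1,0.0003,0.0003,-0.03,0, 1,0.0003,0.0003,-0.061,0, 1,0.0003,0.0003,-0.061,0]'; python3 -c 'from h import *;st()'
```

```text
t: 11.85
tcp_pos: [506.5, -118.0, 139.1]
tool_rot: [0.999, 0.051, 0.002, 0.001]
ft_force: [1.3, -0.1, -1.0]
gripper_width: 0.996
finger_force: 0.0
R 42.5 th 2.451 Frad -0.7 Fres 1.1
```

```bash
python3 -m inch '[1,0.035,-0.018,0,0, 1,0.073,-0.0364,0,0, 1,0.073,-0.0364,0,0, 1,0.073,-0.0364,0,0, 1,0.073,-0.0364,0,0]'; python3 - <<'E'
from h import *
c=save('wrist','w4.png');a=dict(np.load('pics/w3.png.npz'));A=a['image'];B=c['image']
print(np.abs(a['t']-c['t']).max())
# image motion of bed vs block between w3 and w4, sub-pixel
def ph(x0,y0,x1,y1):
    f=lambda I:cv2.cvtColor(I[y0:y1,x0:x1],cv2.COLOR_BGR2GRAY).astype(np.float32)
    return np.round(cv2.phaseCorrelate(f(A),f(B),cv2.createHanningWindow((x1-x0,y1-y0),cv2.CV_32F)),2)
print('bed hole',ph(306,168,342,204),ph(0,170,32,206),ph(300,255,345,290),'bracket',ph(190,196,215,290))
print('block front/top',ph(85,200,180,250),'bolt',ph(190,225,245,262),'spouts',ph(72,210,118,290))
s=onz(c,232,243,52)-onz(c,231,243,52);print('mm/px',np.linalg.norm(s))
cv2.imwrite('pics/cmp.png',cv2.resize(np.vstack([A[165:300,0:350],B[165:300,0:350]]),(700,540),interpolation=cv2.INTER_CUBIC))
E
```

```text
t: 12.35
tcp_pos: [572.7, -74.6, 135.1]
tool_rot: [0.999, 0.051, -0.001, 0.0]
ft_force: [0.2, -0.1, 0.7]
gripper_width: 0.997
finger_force: 0.0
2.3484990093384113Traceback (most recent call last):
  File "<stdin>", line 8, in <module>
  File "<stdin>", line 7, in ph
    return _wrapfunc(a, 'round', decimals=decimals, out=out)
    return _wrapit(obj, method, *args, **kwds)
    conv = _array_converter(obj)
ValueError: setting an array element with a sequence. The requested array has an inhomogeneous shape after 1 dimensions. The detected shape was (2,) + inhomogeneous part.
```

```bash
python3 - <<'E'
from h import *
a=dict(np.load('pics/w3.png.npz'));c=dict(np.load('pics/w4.png.npz'));A=a['image'];B=c['image']
print(c['t'].ravel()-a['t'].ravel())
def ph(x0,y0,x1,y1):
    f=lambda I:cv2.cvtColor(I[y0:y1,x0:x1],cv2.COLOR_BGR2GRAY).astype(np.float32)
    return np.round(cv2.phaseCorrelate(f(A),f(B),cv2.createHanningWindow((x1-x0,y1-y0),cv2.CV_32F))[0],2)
print('bed hole',ph(306,168,342,204),ph(0,170,32,206),ph(300,255,345,290),'rail end L',ph(10,180,60,206))
print('block top',ph(85,195,180,250),'bolt',ph(180,225,250,262),'fin',ph(85,225,140,290),'spouts',ph(72,210,118,290))
s=onz(c,232,243,52)-onz(c,231,243,52);print('mm/px',np.linalg.norm(s))
cv2.imwrite('pics/cmp.png',cv2.resize(np.vstack([A[165:300,0:350],B[165:300,0:350]]),(700,540),interpolation=cv2.INTER_CUBIC))
E
```

```text
[-0.50061187 -2.34849901 -1.42162827]
bed hole [ 0.65 -1.98] [-1.4  -2.17] [ 0.69 -1.24] rail end L [-1.21 -1.54]
block top [ 0.26 -3.57] bolt [ 0.28 -3.93] fin [ 0.22 -3.65] spouts [ 0.24 -3.28]
mm/px 0.8147190150916241
```

View pics/cmp.png

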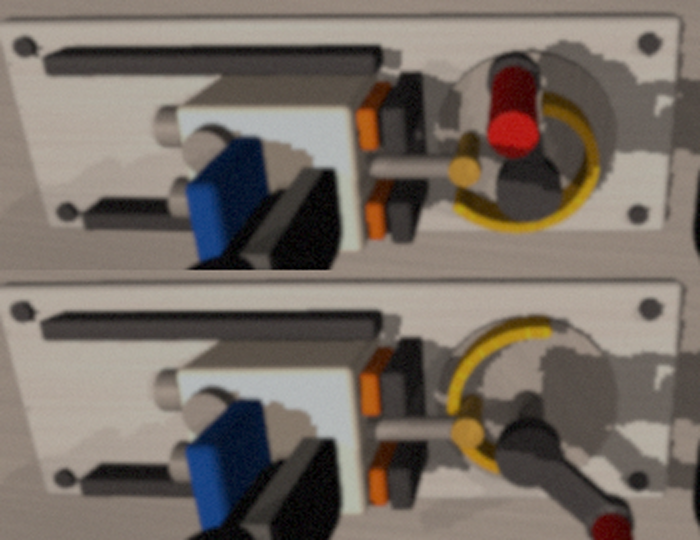

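```bash
python3 - <<'E'
from h import *
a=dict(np.load('pics/w3.png.npz'));c=dict(np.load('pics/w4.png.npz'))
def proj(c,X):
    p=c['R']@X+c['t'].ravel();s=p[:2]/p[2];s=s*(1+float(c['k1'])*(s@s));return s*np.diag(c['K'])[:2]+c['K'][:2,2]
for n,p,z,ob in(('holeTR',(324,186),12,(.65,-1.98)),('holeTL',(14,188),12,(-1.4,-2.17)),('holeBR',(320,272),12,(.69,-1.24)),('rail',(35,193),30,(-1.21,-1.54)),('bolt',(213,243),48,(.28,-3.93)),('block',(132,235),62,(.26,-3.57)),('fin',(112,260),95,(.22,-3.65)),('spout',(92,240),45,(.24,-3.28))):
    X=onz(a,*p,z);d=proj(c,X)-np.array(p);s=np.linalg.norm(onz(c,p[0]+1,p[1],z)-X-(onz(c,*p,z)-X))
    print(n,'pred',d.round(2),'resid',(np.array(ob)-d).round(2),'mm',((ob[0]-d[0])*s).round(2))
E
```

```text
holeTR pred [ 0.6  -2.31] resid [0.05 0.33] mm 0.05
holeTL pred [-1.26 -2.55] resid [-0.14  0.38] mm -0.15
holeBR pred [ 0.41 -1.67] resid [0.28 0.43] mm 0.28
rail pred [-1.2  -2.66] resid [-0.01  1.12] mm -0.01
bolt pred [-0.1  -2.26] resid [ 0.38 -1.67] mm 0.31
block pred [-0.66 -2.53] resid [ 0.92 -1.04] mm 0.73
fin pred [-0.91 -2.66] resid [ 1.13 -0.99] mm 0.8
spout pred [-0.9  -2.35] resid [ 1.14 -0.93] mm 1.01
```

```bash
python3 - <<'E'
from h import *
a=dict(np.load('pics/w3.png.npz'));c=dict(np.load('pics/w4.png.npz'))
def edge(im,v,x0,x1,ch,thr,sgn):
    p=cv2.GaussianBlur(im,(3,3),0)[v,x0:x1,ch].astype(float)
    for i in range(len(p)-1):
        if (p[i]-thr)*sgn<0<=(p[i+1]-thr)*sgn: return x0+i+(thr-p[i])/(p[i+1]-p[i])
    return np.nan
for n,im,dv in(('w3',a['image'],0),('w4',c['image'],-2)):
    R=lambda lo,hi,*k:np.round(np.nanmedian([edge(im,v+dv-(2 if k[-1]==9 else 0),*k[:5]) for v in range(lo,hi)]),2)
    print(n,'front@pad1',R(222,238,165,188,0,120,-1,0),'front@pad2',R(262,278,165,188,0,120,-1,0),'rear top',R(222,236,78,110,2,165,1,0))
    print(n,'hole/edge right',R(215,235,325,350,1,150,-1,0),'bracket L',R(215,235,180,205,2,110,-1,0))
for v in(230,270): print(a['image'][v,168:206:2].tolist(),'\n',c['image'][v-2,168:206:2].tolist())
E
```

```text
w3 front@pad1 175.1 front@pad2 178.36 rear top 89.21
w3 hole/edge right 332.14 bracket L 187.56
w4 front@pad1 176.13 front@pad2 179.72 rear top 89.42
w4 hole/edge right 332.52 bracket L 188.91
[[180, 181, 178], [182, 183, 179], [175, 183, 180], [147, 162, 170], [101, 114, 127], [54, 70, 99], [19, 81, 156], [22, 96, 179], [29, 98, 180], [19, 81, 170], [11, 47, 107], [28, 33, 43], [53, 55, 62], [55, 56, 63], [60, 62, 66], [60, 61, 64], [52, 55, 62], [41, 39, 42], [20, 21, 18]] 
 [[186, 184, 182], [181, 180, 179], [182, 183, 180], [166, 178, 181], [124, 139, 153], [77, 88, 101], [41, 71, 118], [22, 92, 174], [22, 95, 179], [18, 89, 177], [15, 69, 154], [27, 42, 79], [56, 59, 66], [58, 59, 64], [57, 59, 64], [58, 59, 66], [55, 60, 62], [44, 45, 46], [21, 22, 20]]
[[26, 29, 29], [114, 127, 123], [167, 180, 176], [171, 185, 181], [160, 176, 178], [132, 150, 161], [85, 98, 109], [42, 66, 110], [22, 86, 171], [23, 87, 179], [22, 84, 177], [15, 66, 144], [13, 30, 67], [42, 44, 50], [55, 57, 62], [56, 57, 63], [54, 58, 63], [53, 54, 59], [44, 45, 47]] 
 [[26, 31, 30], [124, 135, 132], [170, 184, 178], [168, 181, 178], [168, 184, 180], [152, 170, 175], [116, 131, 144], [70, 81, 93], [26, 60, 111], [16, 84, 172], [23, 84, 179], [9, 74, 166], [11, 52, 116], [44, 51, 64], [56, 58, 61], [53, 57, 63], [56, 55, 61], [55, 54, 59], [40, 40, 48]]
```

Judging from w3 and w4, the hook holds the pin and the block moved in only about 1 mm since the rest picture. I cross-check against the earlier 10 N/mm reading by gripping the fin again: the block only gives once the push exceeds the clamping force.

```bash
python3 -m inch '[1,-0.02,-0.05,0,0, 1,-0.042,-0.10,0,0, 1,-0.042,-0.103,0.0,0, 1,-0.042,-0.103,0.03,0, 1,-0.042,-0.103,0.06,0, 1,-0.042,-0.103,0.063,0, 1,-0.042,-0.103,0.063,0, 1,-0.042,-0.103,0.063,0]' && python3 -m inch '[-1,0,0,0,0, -1,0,0,0,0, -1,0,0,0,0, -1,0,0,0,0, -1,0,0,0,0, -1,0,0,0,0, -1,0,0,0,0, -1,0,0,0,0]'
```

```text
t: 13.2
tcp_pos: [521.9, 23.7, 74.0]
tool_rot: [0.999, 0.051, 0.001, 0.0]
ft_force: [0.1, 0.2, 1.1]
gripper_width: 1.001
finger_force: 0.0
t: 14.0
tcp_pos: [521.6, 24.1, 73.0]
tool_rot: [0.999, 0.051, 0.0, -0.0]
ft_force: [-0.0, -0.6, 5.2]
gripper_width: 0.131
finger_force: 59.5
```

```bash
cat >> h.py <<'E'
def bx():
    S=r.read_state();p=np.array(S['tcp_pos']);f=np.array(S['ft_force']);b=np.array([-.1037,.9946])
    print('bedx',(p[:2]@b).round(2),'F',(f[:2]@b).round(1))
E
for i in 1 2 3; do python3 -m inch '[-1,0,0.0003,0,0, -1,0,0.0003,0,0]' >/dev/null; for j in 1 2; do python3 -m inch '[-1,0,0,0,0]' >/dev/null; python3 -c 'from h import *;bx()'; done; done
```

```text
bedx -30.18 F 0.8
bedx -30.16 F 1.2
bedx -30.17 F 2.2
bedx -30.2 F 2.1
bedx -30.25 F 3.9
bedx -30.22 F 4.2
```

```bash
for i in 1 2 3 4 5; do python3 -m inch '[-1,0,0.0004,0,0, -1,0,0.0004,0,0, -1,0,0.0004,0,0]' >/dev/null; python3 -c 'from h import *;bx()'; done
```

```text
bedx -30.31 F 7.1
bedx -30.37 F 8.0
bedx -30.45 F 9.2
bedx -30.53 F 10.7
bedx -30.61 F 13.3
```

```bash
for i in 1 2 3 4 5; do python3 -m inch '[-1,0,0.0004,0,0, -1,0,0.0004,0,0, -1,0,0.0004,0,0]' >/dev/null; python3 -c 'from h import *;bx()'; done
```

```text
bedx -30.73 F 15.0
bedx -30.84 F 15.6
bedx -30.93 F 17.4
bedx -31.04 F 19.3
bedx -31.18 F 20.8
```

```bash
python3 -m inch '[-1,0,-0.002,0,0, -1,0,-0.0045,0,0, -1,0,-0.0048,0,0]' >/dev/null; python3 -c 'from h import *;bx()'; python3 -m inch '[1,0,0,0,0, 1,0,0,0,0, 1,0,0,0,0, 1,0,0,0,0, 1,0,0,-0.03,0, 1,0,0,-0.06,0, 1,0,0,-0.063,0, 1,0,0,-0.063,0]'; python3 -m inch '[1,-0.01,0.045,0,0, 1,-0.02,0.09,0,0, 1,-0.03,0.140,0,0, 1,-0.03,0.140,0,0, 1,-0.03,0.140,0.02,0, 1,-0.03,0.140,0.05,0, 1,-0.03,0.140,0.061,0, 1,-0.03,0.140,0.061,0]';  python3 -m inch '[1,0,0,0,0]'
```

```text
bedx -30.16 F -1.0
t: 19.3
tcp_pos: [521.7, 23.8, 136.4]
tool_rot: [0.999, 0.051, 0.001, 0.0]
ft_force: [-0.1, -0.4, -1.1]
gripper_width: 1.001
finger_force: 0.0
t: 20.1
tcp_pos: [504.3, -118.0, 72.8]
tool_rot: [0.999, 0.052, -0.002, -0.001]
ft_force: [-0.5, -0.5, 0.4]
gripper_width: 0.999
finger_force: 0.0
t: 20.2
tcp_pos: [505.9, -118.2, 75.0]
tool_rot: [0.999, 0.052, -0.0, -0.0]
ft_force: [0.2, 0.8, 0.9]
gripper_width: 0.999
finger_force: 0.0
```

```bash
python3 -m inch '[-1,0,0,0,0, -1,0,0,0,0, -1,0,0,0,0, -1,0,0,0,0, -1,0,0,0,0, -1,0,0,0,0, -1,0,0,0,0, -1,0,0,0,0]'; python3 -c 'from h import *;st()'; for i in 1 2 3; do python3 -m inch '[-1,-0.0006,-0.0006,0,0]' >/dev/null; python3 -c 'from h import *;st()'; done
```

```text
t: 21.0
tcp_pos: [505.9, -118.8, 75.1]
tool_rot: [0.999, 0.051, 0.0, 0.0]
ft_force: [-2.5, -1.3, 6.1]
gripper_width: 0.17
finger_force: 58.3
R 43.5 th 2.453 Frad 2.6 Fres -1.2
R 43.5 th 2.46 Frad 3.2 Fres 6.0
R 43.5 th 2.47 Frad 3.2 Fres 7.6
R 43.5 th 2.485 Frad 3.0 Fres 8.2
```

```bash
for i in 1 2 3 4; do python3 -m inch '[-1,-0.0007,-0.0005,0,0]' >/dev/null; python3 -c 'from h import *;st()'; done
```

```text
R 43.5 th 2.504 Frad 0.9 Fres 8.6
R 43.5 th 2.522 Frad 0.7 Fres 9.2
R 43.5 th 2.54 Frad -1.4 Fres 9.6
R 43.5 th 2.559 Frad -2.1 Fres 9.7
```

```bash
for i in 1 2 3 4; do python3 -m inch '[-1,-0.0005,-0.0007,0,0]' >/dev/null; python3 -c 'from h import *;st()'; done
```

```text
R 43.5 th 2.576 Frad -1.6 Fres 10.7
R 43.5 th 2.595 Frad 0.2 Fres 10.4
R 43.5 th 2.614 Frad -0.2 Fres 11.4
R 43.5 th 2.632 Frad -0.9 Fres 11.7
```

```bash
python3 -m inch '[-1,0.0004,0.0005,0,0, -1,0.0005,0.0006,0,0]' >/dev/null; python3 -c 'from h import *;st()'; python3 -m inch '[0,0,0,0,0, 1,0,0,0,0, 1,0,0,0,0, 1,0,0,0,0, 1,0,0,-0.03,0, 1,0,0,-0.061,0, 1,0,0,-0.061,0]'; python3 -m inch '[1,0.01,-0.045,0,0, 1,0.02,-0.09,0,0, 1,0.033,-0.145,0,0, 1,0.033,-0.145,0,0, 1,0.033,-0.145,0.02,0, 1,0.033,-0.145,0.05,0, 1,0.033,-0.145,0.063,0, 1,0.033,-0.145,0.063,0]';  python3 -m inch '[1,0,0,0,0]'
```

```text
R 43.5 th 2.632 Frad -0.3 Fres 4.8
t: 23.0
tcp_pos: [501.0, -113.2, 139.1]
tool_rot: [0.999, 0.051, 0.002, 0.001]
ft_force: [0.6, -0.2, -0.1]
gripper_width: 0.998
finger_force: 0.0
t: 23.8
tcp_pos: [515.7, 34.2, 71.0]
tool_rot: [0.999, 0.051, -0.002, -0.0]
ft_force: [-0.2, 0.7, 0.0]
gripper_width: 0.993
finger_force: 0.0
t: 23.9
tcp_pos: [517.2, 34.5, 73.1]
tool_rot: [0.999, 0.051, -0.0, -0.0]
ft_force: [0.3, -0.8, 0.6]
gripper_width: 1.0
finger_force: 0.0
```

```bash
python3 -m inch '[1,0.0033,0.0115,0,0, 1,0.0033,0.0115,0,0, 1,0.0033,0.0115,0,0]' && python3 -m inch '[-1,0,0,0,0, -1,0,0,0,0, -1,0,0,0,0, -1,0,0,0,0, -1,0,0,0,0, -1,0,0,0,0, -1,0,0,0,0, -1,0,0,0,0]'; for i in 1 2 3; do python3 -c 'from h import *;bx()'; python3 -m inch '[-1,0,0,0,0]'>/dev/null; done
```

```text
t: 24.2
tcp_pos: [522.1, 22.8, 73.4]
tool_rot: [0.999, 0.051, 0.001, 0.0]
ft_force: [0.7, 1.0, 0.6]
gripper_width: 1.0
finger_force: 0.0
t: 25.0
tcp_pos: [521.7, 23.4, 72.9]
tool_rot: [0.999, 0.051, 0.0, 0.0]
ft_force: [1.2, 0.6, 3.3]
gripper_width: 0.13
finger_force: 59.2
bedx -30.78 F 0.4
bedx -30.76 F -1.3
bedx -30.76 F -0.8
```

```bash
for i in 1 2 3 4 5 6 7 8 9 10 11 12; do python3 -m inch '[-1,0,0.0005,0,0, -1,0,0.0005,0,0, -1,0,0.0005,0,0]' >/dev/null; python3 -c 'from h import *;bx()'; done
```

```text
bedx -30.83 F 2.6
bedx -30.87 F 5.2
bedx -30.92 F 6.7
bedx -31.05 F 9.9
bedx -31.15 F 12.1
bedx -31.27 F 14.3
bedx -31.4 F 15.9
bedx -31.48 F 19.2
bedx -31.6 F 20.4
bedx -31.75 F 22.2
bedx -31.87 F 24.6
bedx -31.98 F 26.9
```

The clamped curve stays straight well past 20 N, while the first stop began to yield at about 15–18 N. With the crank feel, that puts the clamp at about 23–27 N, so I release and retreat.

```bash
python3 -m inch '[-1,0,-0.002,0,0, -1,0,-0.004,0,0, -1,0,-0.006,0,0, -1,0,-0.006,0,0]' >/dev/null; python3 -c 'from h import *;bx()'; python3 -m inch '[0,0,0,0,0, 1,0,0,0,0, 1,0,0,0,0, 1,0,0,0,0, 1,0,0,-0.03,0, 1,0,0,-0.07,0, 1,0,0,-0.11,0, 1,0,0,-0.12,0]'; python3 -m inch '[1,0,0,0,0, 1,0,0,0,0]'; python3 - <<'E'
from h import *
c=save('wrist','w5.png')
E
```

```text
bedx -30.85 F 0.6
t: 30.1
tcp_pos: [523.1, 23.7, 196.7]
tool_rot: [0.999, 0.051, 0.003, 0.0]
ft_force: [1.1, -0.5, -0.9]
gripper_width: 1.004
finger_force: 0.0
t: 30.3
tcp_pos: [521.0, 23.2, 191.9]
tool_rot: [0.999, 0.051, -0.0, 0.0]
ft_force: [0.5, -0.3, -0.8]
gripper_width: 0.996
finger_force: 0.0
```

View pics/w5.png

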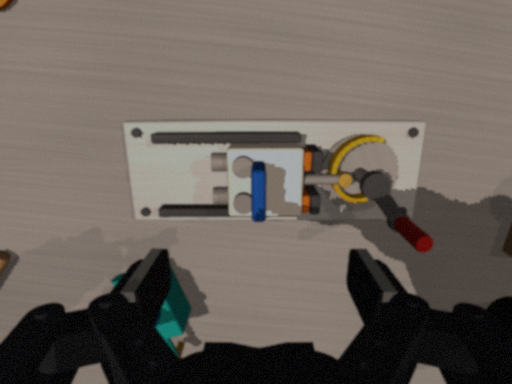

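The picture shows the block flat against the seal (face at about (303,180)), the pin inside the hook at (345,181), the crank turned to (425,243), and the gripper clear of everything.

```bash
python3 -c 'from station import workorder;print(workorder.sign_off())'
```

```text
the job is handed in; nothing more can be done
None
```

The job is handed in: the block is seated on the seal with its pin held in the hook and the crank turned about 2.6 rad; I estimate the seal force at 23–27 N (not measured directly; some position readings gave about 18 N), the crank felt slightly over the 7–11 N range at about 11.6 N, and the sign-off gave no verdict.

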